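# Open the pedal bin's sprung lid and hold it just below its balance point

## Task

Press the pedal of the blue steel damp bin fully down to its stop with the gripper so that the catch lets go and the lid pops ajar, then let the pedal come back up. Grip the lid by its black grab bar, raise it a little past its balance point (white mark on the strip beside the lid) without throwing it wide open, then bring it back and finish by holding it still by the bar just below the balance point (yellow pointer in the green part), so that it would fall shut if let go; the program ends while still gripping the bar. Leave the other things on the table where they are.

Things in the scene. Friction and masses are not known exactly. Their poses are not given: they have to be found in the camera images.
- bin: Blue steel box fixed to the table, 170 mm deep (x), 220 mm wide (y), rim 100 mm high, with a hinged lid on top and a pedal at its right side (-y). Origin: centre of its underside, on the table. x points from its front (the side with the grab bar, roughly facing the robot) to the hinge at its back, y to its left, z up.
- balance_mark (a point): White mark on a curved strip (14 mm wide, 100 mm radius about the hinge) at the bin's left side, at x 35, y 130, z 193 mm in the bin's frame. A thin yellow pointer on the lid's left side moves along the strip: grey below 0.70 rad of lid angle, green from 0.70 to 1.02, white mark at the balance point 1.05, red above. Strip top 210 mm above the table.
- hinge (a point): Middle of the lid's hinge line, which is parallel to the bin's y axis, at x 85, y 0, z 106 mm in the bin's frame. The lid is a 5 mm plate that reaches 180 mm from it. Weight and hinge spring cancel at the balance point, 1.05 rad (60 degrees): lower, a free lid falls shut (0 N at the mark to 2.5 N at the bar near shut); higher, it flies open (up to 2.5 N at the bar).
- lid (a joint): Lid angle in rad: 0 shut and level, grows as the front rises, end stop 1.5. It starts shut, held by the pedal's catch,; pulling is not the way to open it. Once the pedal has been pressed to its stop the lid pops up by itself to about 0.15 and stays so after the pedal is released.
- grab_bar (a point): Black round grip, 15 mm thick, 90 mm long, 40 mm in front of the lid's edge, on rods 60 mm left and right of its middle. Origin: its middle; y along it. At lid angle a it is at x = 85 - 220 cos(a), y 0, z = 106 + 220 sin(a) mm in the bin's frame (z 106 shut, 139 ajar, 297 at the balance point). It can turn between fingers that hold it from front and back.
- pedal (a joint): Pedal angle in rad: 0 up (at rest), grows as it is pressed down, stop at 0.25. A spring brings it back up; it takes about 5 N to start and 10 N at the stop.
- pedal_pad (a point): Middle of the top of the square black pedal pad, 56 x 56 mm, yellow ribs, in front of the bin's right corner. At rest at x -180, y -175, z 71 mm in the bin's frame; it swings about a line parallel to the bin's y axis at x -50, z 30 mm; at the stop its middle is at x -186, z 38 mm.
- red_pot: Square red clay pot, 110 x 112 x 108 mm, bystander; origin at the centre of its underside.
- wood_rib: Flat oval wooden rib, 52 x 83 x 8 mm, bystander; origin at the centre of its underside.
- slip_trailer: Small white bulb with a spout, 34 x 34 x 58 mm, bystander; origin at the centre of its underside.

How it is judged:
On the way, in this order (a step that is already met when the one before it is completed fails the run):
1. the pedal is pressed down to its stop (value of joint pedal above 0.225 rad), for 0.1 s.
2. the pedal is back up and the fingers have the grab bar, with the lid ajar (value of joint pedal below 0.05 rad and contact force between the fingers and bin above 0.5 N and distance between the grasp point and grab_bar below 0.055 m and value of joint lid below 0.6 rad), for 0.1 s.
3. the lid is raised past its balance point by the bar (value of joint lid above 1.08 rad and contact force between the fingers and bin above 0.3 N and distance between the grasp point and grab_bar below 0.055 m), for 0.1 s.
At the end, for the whole second after the job is handed in: The lid is held still (under 0.1 rad/s) by the fingers (contact force over 0.5 N, grasp point within 55 mm of the middle of the grab bar) at 0.70 to 1.02 rad, just below the balance point of 1.05 rad, with the pedal back up (value of joint lid between 0.7 and 1.02 rad and velocity of joint lid between -0.1 and 0.1 rad/s and contact force between the fingers and bin above 0.5 N and distance between the grasp point and grab_bar below 0.055 m and value of joint pedal below 0.05 rad); the arm keeps its last pose, push and grip.
It fails at once if the lid is thrown wide open (beyond 1.4 rad) (value of joint lid above 1.4 rad).
It fails at once if the red pot, the wood rib or the slip trailer is moved by more than 20 mm (distance of any of red_pot, wood_rib, slip_trailer from where it was at the start of the episode above 0.02 m).
It also fails if it takes over 54 s, if anything falls off the work surface, if the arm or the gripper's body presses on something with over 40 N, if the wrist force passes 120 N, or if a joint passes its speed limit or range.

## Robot

A 6-joint arm with a two-finger parallel gripper is mounted at the origin on a cart in front of the work surface, level with it; the furniture and walls round the work are solid. World frame = base frame: x ahead of the robot, y to its left, z up, the work surface at z = 0. Lengths are in m, angles in rad, forces in N, time in s.
With the tool pointing down it reaches from about 0.2 to 0.875 m from the base axis. Payload 3.4 kg.
Tool frame: the origin (TCP) lies midway between the tips of the shut fingers; the grasp point (between the pads) lies 19 mm behind it; z points along the fingers, y is the line along which they close (so a half turn about z gives the same grasp; the last joint's range is limited). The gripper opens to 94 mm and grips with 3 to 60 N. Pads are 16 mm wide; open, the fingers measure 119 mm over their backs; the gripper's body (75 mm by 177 mm) begins 78 mm behind the grasp point.
Start: joints at [1.072, 0.276, 1.505, -0, 1.361, -0.121], TCP at [0.212, 0.534, 0.182] pointing down, gripper open.
Joint ranges: [-2.89, 2.89], [-0.75, 2.08], [0.22, 2.7], [-1.18, 4.32], [0.11, 2.71], [-2.7, 2.7]. Speed limits (rad/s): [2.57, 2.57, 3.14, 3.14, 3.14, 3.14].

## Interface

Orientations are given as a unit quaternion [w, x, y, z].
In Python, from cell import manip gives the robot as it stands. The module is installed in compiled form; this text tells all that it offers.
- The arm moves only by the tool step_arm, never from a script. Its argument "increments" is a list that holds one entry, the list of rows, each a list of 5 numbers: the shift along the world's x, y, z in cm, then the turn about the world's z in degrees, then the opening, from 0 (shut) to 1 (fully open). A call has 1 to 12 rows; each row is the pose to reach, as a shift and turn from the pose commanded when the call began; what a row does not reach only later rows make up. A row lasts 1/12 s, in which the tool goes at most 41.7 mm and 7.16 degrees, less where a joint would pass 70% of its speed; a pose out of reach is approached as far as the arm can. A call with a gripper value outside its range is refused whole. The fingers move at their own pace and stop on an object; "force" is the grip in N (left out, the last holds). Time passes only in rows, so rows that repeat a pose let the fingers close. It gives the time, the measured TCP pose, the force, the opening and the grip force at its end, in the units of the state.
- manip.read_state(): the state, without advancing time (a new reading comes with each control period).
- manip.camera(name): name is "side" or "top"; returns the picture (384x512x3 uint8, red, green, blue); there is no depth.
- manip.get_calibration(name): a dict with "K" (3x3 intrinsics, pixels), "R" (3x3) and "t" (3): a world point X has camera coordinates R X + t. Camera axes: x right, y down, z forward; pixel columns grow to the right and rows downward; lengths in m; the calibration is good to about 2 mm. A picture is of the moment at which its call begins. get_calibration takes no time and is no camera call.
- manip.finish_job(): hands the job in; it is judged then, once.
The state is a dict: "time_s": time; "qpos": joint angles; "qd": joint speeds; "effort": joint torques, N m; "eef_pos": TCP position; "ee_rot": TCP orientation; "wrist_force": force on the tool from outside, world axes, zero at the start; "ft_torque": the same for the moment, N m; "gripper_width": finger opening in m; "gripper_force": force on a finger pad.
Only numpy, scipy, OpenCV 4.12 (cv2) and the standard library are available. Lean on these libraries where they do the work, as an engineer would, in place of code of your own. Each camera call takes 0.05 s, during which the arm holds its last target. There are 200 camera calls.

## Working session

There is one attempt and no reset: what is moved stays moved. The work goes in short steps, Python scripts to look and compute and a tool call to move; the robot and the scene stay as the last step left them, time stands still between calls to the robot, and variables do not carry over. Pictures are saved under pics/ and viewed, at most 11 in all, crops included, and the job is handed in when it is done.

Besides the shell and the picture viewer there is one more tool, called after "Request:" as name(argument=value, ...) on one line, values as JSON. step_arm: Moves the arm, as the interface text tells. Its arguments: {"type":"object","properties":{"increments":{"type":"array"},"force":{"type":"number"}},"required":["increments"]}

```bash
mkdir -p pics; python3 - <<'E'
from cell import manip
import cv2,numpy as np
for n in("side","top"):
    im=manip.camera(n); cv2.imwrite(f"pics/{n}0.png",im[:,:,::-1])
    c=manip.get_calibration(n); print(n,{k:np.round(v,3).tolist() for k,v in c.items()}, (-c["R"].T@c["t"]).round(3))
s=manip.read_state();print(s)
E
```

```text
side {'K': [[364.897, 0.0, 255.444], [0.0, 364.897, 192.471], [0.0, 0.0, 1.0]], 'R': [[0.999, -0.04, -0.019], [-0.039, -0.588, -0.808], [0.021, 0.808, -0.589]], 't': [-0.582, 0.142, 1.108]} [ 0.564 -0.836  0.756]
top {'K': [[415.16, 0.0, 257.575], [0.0, 415.16, 195.334], [0.0, 0.0, 1.0]], 'R': [[0.015, -1.0, 0.007], [-0.981, -0.016, -0.192], [0.192, -0.004, -0.981]], 't': [-0.018, 0.607, 1.408]} [ 0.326 -0.003  1.499]
{'time_s': 0.1, 'qpos': array([ 1.07203847e+00,  2.76566102e-01,  1.50595495e+00, -3.14974541e-05,
        1.36072362e+00, -1.20966357e-01]), 'qd': array([ 0.00053178, -0.00100805, -0.00430745, -0.00122471, -0.00035499,
       -0.00040815]), 'effort': array([ 1.64256860e-03, -4.05459559e+01, -2.37781262e+01,  7.05668936e-02,
        2.98924895e-02, -5.57159422e-05]), 'eef_pos': array([0.21184246, 0.53398242, 0.18159225]), 'ee_rot': array([-2.37207087e-04,  1.87771099e-01,  9.82212468e-01, -7.91369034e-04]), 'wrist_force': array([-0.06219047,  0.73402021, -0.50478085]), 'ft_torque': array([0.00478062, 0.00184508, 0.02535795]), 'gripper_force': 0.0, 'gripper_width': 0.09405418187631737}
```

View pics/side0.png

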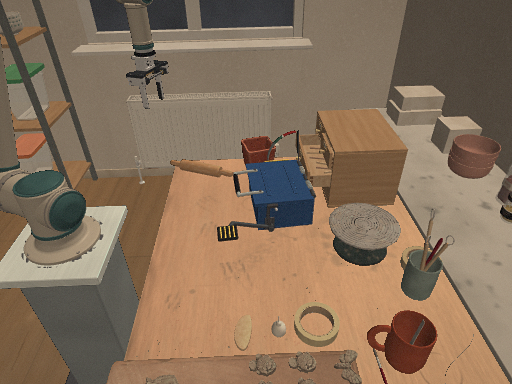

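View pics/top0.png

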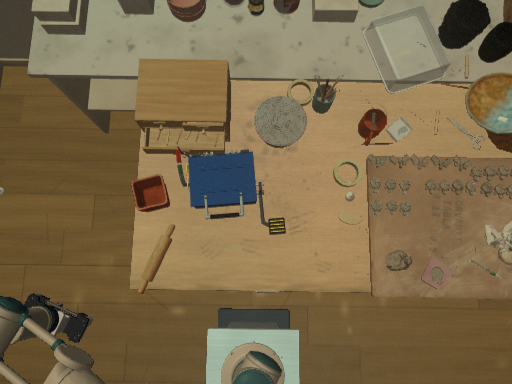

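The side view shows the bin around (280,195), the pad at (228,233) and the bar at (237,185). In the top view the lid is around (223,180), the bar at (224,211) and the pad at (277,226). The pot (150,193), rib (349,218) and trailer (349,197) are all clear of the work.

```bash
cat > h.py <<'E'
import cv2,numpy as np
from cell import manip
def ray(n,px,z):
    c=manip.get_calibration(n);C=-c["R"].T@c["t"]
    d=c["R"].T@np.linalg.inv(c["K"])@np.array([px[0],px[1],1.]);return C+d*(z-C[2])/d[2]
def proj(n,X):
    c=manip.get_calibration(n);p=c["K"]@(c["R"]@np.array(X)+c["t"]);return p[:2]/p[2]
def cen(m,box):
    x0,y0,x1,y1=box;M=np.zeros_like(m);M[y0:y1,x0:x1]=m[y0:y1,x0:x1];return M
E
python3 - <<'E'
from h import *
im=cv2.imread("pics/top0.png");hsv=cv2.cvtColor(im,cv2.COLOR_BGR2HSV)
m=cen(cv2.inRange(hsv,(105,120,50),(125,255,255)),(175,140,262,222))
r=cv2.minAreaRect(cv2.findNonZero(m));b=cv2.boxPoints(r)
P=np.array([ray("top",p,.108) for p in b]);print("lid",b.round(1).tolist(),P.round(3).tolist(),"c",P.mean(0).round(3))
print("edges",[(np.linalg.norm(P[i]-P[i-1]).round(3),np.degrees(np.arctan2(*(P[i]-P[i-1])[[1,0]])).round(1)) for i in range(4)])
for n,f,box,bb in(("top","top0",(264,212,292,240),(200,203,248,220)),("side","side0",(212,220,244,246),(230,170,245,198))):
    im=cv2.imread(f"pics/{f}.png");hsv=cv2.cvtColor(im,cv2.COLOR_BGR2HSV)
    dark=hsv[:,:,2]<70; yel=cv2.inRange(hsv,(22,150,110),(35,255,255))>0
    k=cv2.findNonZero(cen(((dark|yel)*255).astype(np.uint8),box));r=cv2.minAreaRect(k)
    print(n,"pad",r,ray(n,r[0],.071).round(3))
    k=cv2.findNonZero(cen((dark*255).astype(np.uint8),bb))
    if k is not None:
        r=cv2.minAreaRect(k);print(n,"bar",r,ray(n,r[0],.108).round(3))
t=cv2.imread("pics/top0.png")[135:245,170:300];cv2.imwrite("pics/c.png",cv2.resize(t,None,fx=5,fy=5))
E
```

```text
lid [[187.10000610351562, 157.10000610351562], [252.10000610351562, 151.6999969482422], [256.1000061035156, 200.8000030517578], [191.10000610351562, 206.10000610351562]] [[0.729, 0.238, 0.108], [0.752, 0.013, 0.108], [0.579, -0.004, 0.108], [0.557, 0.216, 0.108]] c [0.654 0.116 0.108]
edges [(np.float64(0.174), np.float64(7.2)), (np.float64(0.227), np.float64(-84.1)), (np.float64(0.174), np.float64(-174.5)), (np.float64(0.222), np.float64(95.7))]
top pad ((274.0, 225.5), (15.0, 20.0), 90.0) [ 0.5   -0.067  0.071]
top bar ((223.93795776367188, 210.25518798828125), (13.453369140625, 47.16984176635742), 85.2363510131836) [0.544 0.105 0.108]
side pad ((230.36585998535156, 230.7926788330078), (17.337751388549805, 26.61400032043457), 83.6598129272461) [ 0.511 -0.073  0.071]
side bar ((236.21621704101562, 183.29730224609375), (19.070283889770508, 4.274373531341553), 80.53767395019531) [0.529 0.106 0.108]
```

View pics/c.png

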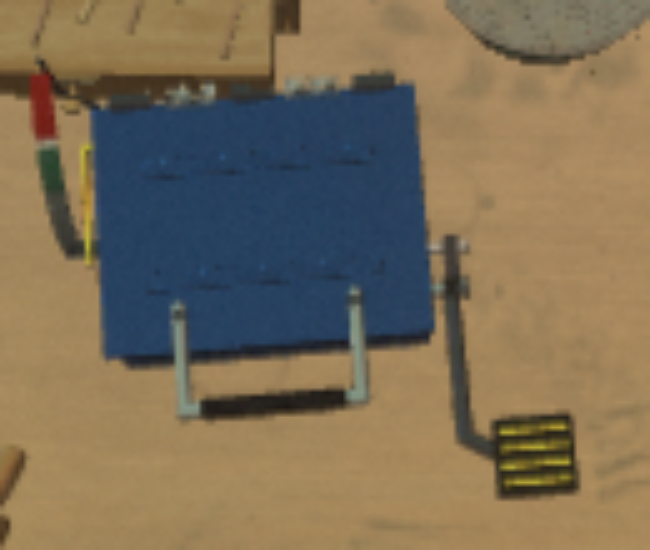

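```bash
python3 - <<'E'
from h import *
f=lambda u,v,z:ray("top",(170+u/5-.4,135+v/5-.4),z)
pts={(-95,110):(94,110,.111),(-95,-110):(413,87,.111),(-275+180,0):None}
obs=[((-95,110),0)]
B=[];W=[]
def add(b,w,l):
    B.append(b);W.append(w[:2]);
add((-.095,.11),f(105,357,.108),0);add((-.095,-.11),f(433,331,.108),0)
add((.085,.11),f(92,110,.108),0);add((.085,-.11),f(414,86,.108),0)
add((-.135,0),f(272,402,.108),0);add((-.180,-.175),f(535,455,.071),0)
B=np.array(B);W=np.array(W)
b0,w0=B.mean(0),W.mean(0);U,S,V=np.linalg.svd((B-b0).T@(W-w0));R=V.T@U.T;t=w0-R@b0
print("yaw",np.degrees(np.arctan2(R[1,0],R[0,0])),"origin",t);print(((B@R.T+t-W)*1000).round(1));print(W.round(3))
for n,p in{"pad":(-.18,-.175),"padstop":(-.186,-.175),"bar":(-.135,0)}.items():print(n,R@p+t)
for a in(.15,.6,1.05,1.12):print(a,R@(.085-.22*np.cos(a),0)+t,.106+.22*np.sin(a))
X=np.r_[R@(-.18,-.175)+t,.071];print("side pad px",proj("side",X)," bar",proj("side",np.r_[R@(-.135,0)+t,.106]))
E
```

```text
yaw 5.590023604008574 origin [0.66058805 0.11593053]
[[-1.9 -2. ]
 [-2.1  1.4]
 [ 3.5 -1.5]
 [ 3.7  2.9]
 [-2.  -1.1]
 [-1.2  0.3]]
[[ 0.557  0.218]
 [ 0.579 -0.004]
 [ 0.731  0.235]
 [ 0.752  0.012]
 [ 0.528  0.104]
 [ 0.5   -0.076]]
pad [ 0.49849074 -0.07577097]
padstop [ 0.49251927 -0.07635542]
bar [0.52623006 0.10278023]
0.15 [0.52868867 0.10302087] 0.13887638914419181
0.6 [0.56447348 0.10652331] 0.23022134414690779
1.05 [0.63623876 0.11354734] 0.2968331096306837
1.12 [0.64978951 0.11487362] 0.3040220972788311
side pad px [225.69509497 231.71621222]  bar [235.30966771 184.44127271]
```

Request:
step_arm(increments=[[[4,-9,2,-7,0],[7,-15,2,-14,0],[10,-21,2,-21,0],[13,-27,2,-28,0],[15,-33,2,-35,0],[17,-38,2,-42,0],[20,-43,2,-49,0],[22,-48,1,-56,0],[24,-52,0,-62.7,0],[26,-56,-1,-62.7,0],[28.5,-61,-2,-62.7,0],[28.5,-61,-4,-62.7,0]]])

```text
time_s: 1.1
eef_pos: [0.4222, 0.0813, 0.1791]
ee_rot: [0.001, 0.671, 0.741, 0.001]
wrist_force: [1.0, -0.1, 0.1]
gripper_width: 0.0173
gripper_force: 0.0
```

Request:
step_arm(increments=[[[0,0,0,0,0],[0,0,0,0,0],[0,0,0,0,0]]])

```text
time_s: 1.35
eef_pos: [0.421, 0.0835, 0.1785]
ee_rot: [-0.001, 0.672, 0.741, -0.0]
wrist_force: [-0.1, 0.5, 0.1]
gripper_width: 0.0006
gripper_force: 0.0
```

Request:
step_arm(increments=[[[1.5,-4,0,0,0],[3,-7,0,0,0],[4.5,-10,0,0,0],[6,-13,-1,0,0],[7.6,-16,-2,0,0],[7.6,-16,-4.5,0,0],[7.6,-16,-7.5,0,0],[7.6,-16,-7.8,0,0],[7.6,-16,-7.8,0,0]]])

```text
time_s: 2.1
eef_pos: [0.4959, -0.0744, 0.0995]
ee_rot: [-0.002, 0.67, 0.742, -0.001]
wrist_force: [0.9, -0.0, 0.2]
gripper_width: 0.0005
gripper_force: 0.0
```

```bash
python3 - <<'E'
from h import *
print(manip.read_state()["eef_pos"])
a=manip.camera("side")[:,:,::-1][150:270,170:330];b=manip.camera("top")[:,:,::-1][130:250,170:330]
cv2.imwrite("pics/c2.png",np.vstack([cv2.resize(x,(400,300)) for x in(a,b)]))
E
```

```text
[ 0.49589081 -0.07442002  0.09953914]
```

View pics/c2.png

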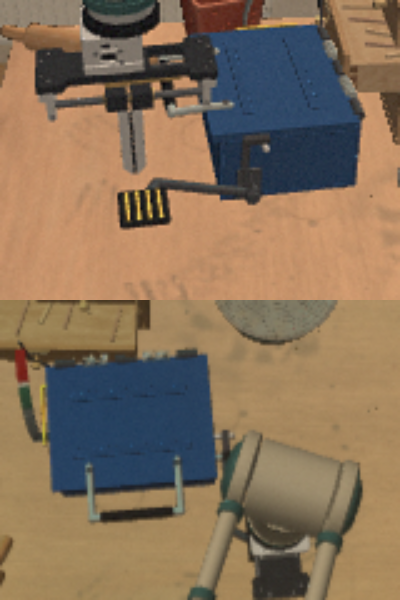

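The fingertips at (135,172) in the side crop hang above the pad at (145,205), as they should. I'll press now.

Request:
step_arm(increments=[[[0,0,-1.2,0,0],[0,0,-2.4,0,0],[0,0,-3.4,0,0],[-0.2,0,-4.4,0,0],[-0.4,0,-5.2,0,0],[-0.5,0,-5.8,0,0],[-0.5,0,-6.1,0,0],[-0.5,0,-6.1,0,0]]])

```text
time_s: 2.87
eef_pos: [0.4917, -0.0765, 0.04]
ee_rot: [-0.0, 0.671, 0.741, -0.0]
wrist_force: [-2.0, 0.6, 4.0]
gripper_width: 0.0004
gripper_force: 1.8
```

Request:
step_arm(increments=[[[0,0,-0.3,0,0],[0,0,-0.5,0,0],[0,0,-0.7,0,0],[0,0,-0.7,0,0]]])

```text
time_s: 3.2
eef_pos: [0.4903, -0.0766, 0.033]
ee_rot: [-0.001, 0.671, 0.741, -0.001]
wrist_force: [-5.0, -0.1, 5.7]
gripper_width: 0.0005
gripper_force: 2.7
```

```bash
python3 - <<'E'
from h import *
a=manip.camera("side")[:,:,::-1][150:270,190:320]
cv2.imwrite("pics/c3.png",cv2.resize(a,None,fx=5,fy=5))
E
```

```text
(no output)
```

View pics/c3.png

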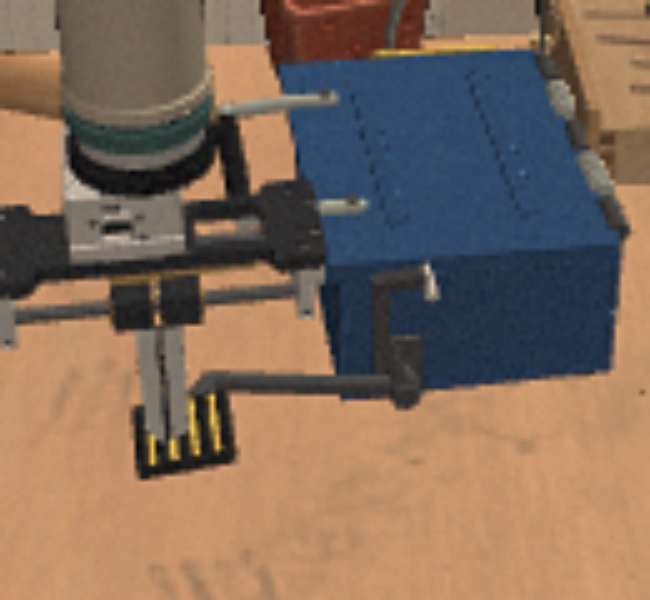

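The fingers are on the front half of the pad, with the pad partly down and the lid still shut. I'll press further.

Request:
step_arm(increments=[[[0,0,-0.3,0,0],[0,0,-0.6,0,0],[0,0,-0.6,0,0]]])

```text
time_s: 3.5
eef_pos: [0.4894, -0.0767, 0.0268]
ee_rot: [-0.002, 0.671, 0.741, -0.002]
wrist_force: [-6.5, -2.5, 7.1]
gripper_width: 0.0006
gripper_force: 4.3
```

Request:
step_arm(increments=[[[0,0,-0.3,0,0],[0,0,-0.6,0,0],[0,0,-0.6,0,0]]])

```text
time_s: 3.75
eef_pos: [0.4887, -0.0767, 0.0208]
ee_rot: [-0.002, 0.671, 0.742, -0.002]
wrist_force: [-6.7, -1.6, 7.8]
gripper_width: 0.0004
gripper_force: 4.8
```

```bash
python3 - <<'E'
from h import *
a=manip.camera("side")[:,:,::-1][150:270,190:320]
cv2.imwrite("pics/c4.png",cv2.resize(a,None,fx=5,fy=5))
E
```

```text
(no output)
```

View pics/c4.png

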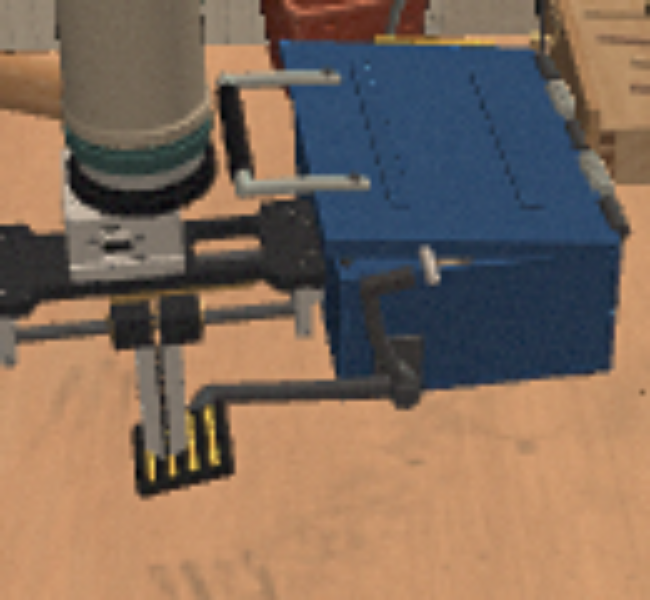

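The lid has popped ajar. I'll press a touch more and hold to be sure of the stop, then release.

Request:
step_arm(increments=[[[0,0,-0.3,0,0],[0,0,-0.5,0,0],[0,0,-0.5,0,0],[0,0,-0.5,0,0]]])

```text
time_s: 4.13
eef_pos: [0.4883, -0.0768, 0.016]
ee_rot: [-0.003, 0.671, 0.742, -0.003]
wrist_force: [-7.8, -1.2, 9.3]
gripper_width: 0.0008
gripper_force: 5.2
```

Request:
step_arm(increments=[[[0,0,-0.2,0,0],[0,0,-0.4,0,0],[0,0,-0.6,0,0],[0,0,-0.6,0,0]]])

```text
time_s: 4.47
eef_pos: [0.4882, -0.0768, 0.0115]
ee_rot: [-0.003, 0.671, 0.742, -0.003]
wrist_force: [-12.1, -1.5, 20.9]
gripper_width: 0.0006
gripper_force: 11.3
```

```bash
python3 - <<'E'
from h import *
a=manip.camera("side")[:,:,::-1][150:270,190:320]
cv2.imwrite("pics/c5.png",cv2.resize(a,None,fx=5,fy=5))
E
```

```text
(no output)
```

View pics/c5.png

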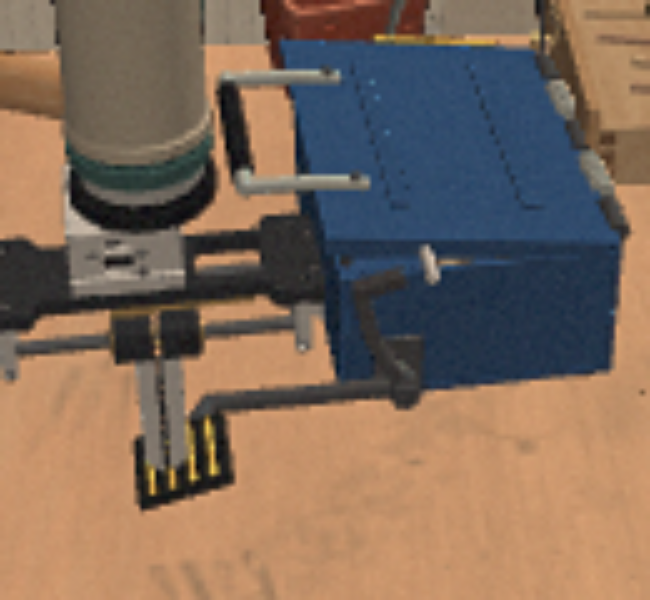

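Request:
step_arm(increments=[[[0,0,-0.2,0,0],[0,0,-0.2,0,0]]])

```text
time_s: 4.68
eef_pos: [0.4882, -0.0769, 0.0109]
ee_rot: [-0.002, 0.671, 0.742, -0.003]
wrist_force: [-14.1, -0.2, 32.7]
gripper_width: 0.0006
gripper_force: 17.2
```

```bash
python3 - <<'E'
from h import *
s=manip.read_state();print(s["eef_pos"],s["wrist_force"])
q=lambda X:((proj("side",X)-[190,150])*5+2).round()
print("tcp",q(s["eef_pos"]),"+20mm",q(s["eef_pos"]+[0,0,.02]),"padstop",q((.4925,-.0764,.038)))
for a in(.1,.15,.2):
    x=.085-.22*np.cos(a);print(a,"bar",q((.6606+.9952*x,.1159+.0974*x,.106+.22*np.sin(a))))
E
```

```text
[ 0.48820792 -0.07688339  0.01092029] [-14.13213125  -0.16957598  32.70081975]
tcp [170. 490.] +20mm [167. 465.] padstop [174. 455.]
0.1 bar [229. 145.]
0.15 bar [230. 130.]
0.2 bar [232. 115.]
```

The pedal is firmly at its stop (33 N). Now I'll let it up and go above the bar.

Request:
step_arm(increments=[[[0,0,2,0,0],[0,0,5,0,0],[0,0,9,0,0],[0,0,13,0,0.4],[0,0,17,0,0.4],[0.5,3,20,0,0.4],[1.5,7,22,0,0.4],[2.5,11,22,0,0.4],[3.5,15,22,0,0.4],[4.2,18,22,0,0.4],[4.2,18,22,0,0.4],[4.2,18,22,0,0.4]]])

```text
time_s: 5.68
eef_pos: [0.5349, 0.1049, 0.2278]
ee_rot: [0.0, 0.67, 0.742, 0.0]
wrist_force: [-0.1, 0.3, 0.2]
gripper_width: 0.0375
gripper_force: 0.0
```

```bash
python3 - <<'E'
from h import *
s=manip.read_state();print(s["eef_pos"],s["wrist_force"],s["gripper_width"])
q=lambda X:((proj("side",X)-[190,130])*5+2).round()
print("old tip",((proj("side",(.496,-.0744,.0995))-[190,150])*5+2).round(),"seen 172,346")
p=s["eef_pos"];c=np.array([.995,.098,0])*.019
print("tips",q(p-c),q(p+c),"bar",q((.530,.103,.139)))
a=manip.camera("side")[:,:,::-1][130:250,190:320]
cv2.imwrite("pics/c6.png",cv2.resize(a,None,fx=5,fy=5))
E
```

```text
[0.53487539 0.10494475 0.22782059] [-0.11589389  0.3270895   0.17920001] 0.03747066245775201
old tip [172. 370.] seen 172,346
tips [200. 104.] [265.  98.] bar [232. 230.]
```

View pics/c6.png

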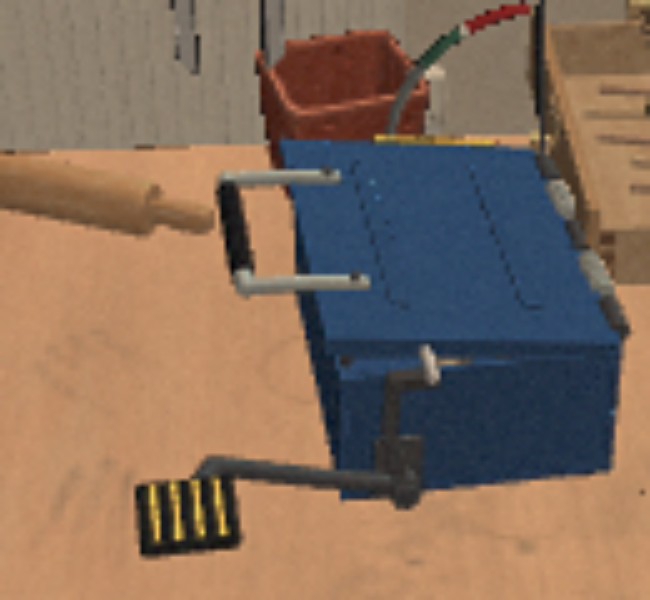

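The pedal is back up. The bar's middle is at (235,228) and the finger tips are at about (190,72) and (272,65). The real tips sit about 20 mm higher than the reported TCP, which agrees with the extra depth seen at the pedal, so I'll go that much deeper.

Request:
step_arm(increments=[[[-0.3,-0.2,-3,0,0.4],[-0.3,-0.2,-6,0,0.4],[-0.3,-0.2,-8,0,0.4],[-0.3,-0.2,-10,0,0.4],[-0.3,-0.2,-11.5,0,0.4],[-0.3,-0.2,-12.5,0,0.4],[-0.3,-0.2,-12.5,0,0.4],[-0.3,-0.2,-12.5,0,0.4]]])

```text
time_s: 6.4
eef_pos: [0.5316, 0.1003, 0.1029]
ee_rot: [0.0, 0.672, 0.741, -0.0]
wrist_force: [0.7, -0.6, 0.5]
gripper_width: 0.0377
gripper_force: 0.0
```

Request:
step_arm(increments=[[[0,0,0,0,0],[0,0,0,0,0],[0,0,0,0,0],[0,0,0,0,0],[0,0,0,0,0],[0,0,0,0,0]]], force=20)

```text
time_s: 6.9
eef_pos: [0.5318, 0.1013, 0.1034]
ee_rot: [0.0, 0.671, 0.741, 0.0]
wrist_force: [0.3, -0.4, 3.3]
gripper_width: 0.0141
gripper_force: 20.0
```

The grip on the bar is good (14 mm wide, 20 N). Next I'll raise it along the arc.

Request:
step_arm(increments=[[[0.3,0,1.6,0,0],[0.7,0.1,3.2,0,0],[1.3,0.1,4.8,0,0],[1.9,0.2,6.3,0,0],[2.7,0.3,7.7,0,0],[3.6,0.4,9.1,0,0],[4.6,0.5,10.4,0,0],[5.6,0.6,11.7,0,0],[5.6,0.6,11.7,0,0]]])

```text
time_s: 7.65
eef_pos: [0.5841, 0.1065, 0.2221]
ee_rot: [-0.002, 0.671, 0.741, -0.003]
wrist_force: [-9.5, -2.4, 6.8]
gripper_width: 0.0141
gripper_force: 20.0
```

```bash
python3 - <<'E'
from h import *
s=manip.read_state();print(s["eef_pos"],s["wrist_force"],s["gripper_width"])
a=manip.camera("side")[:,:,::-1][90:240,170:320]
cv2.imwrite("pics/c7.png",cv2.resize(a,None,fx=4,fy=4))
E
```

```text
[0.58413771 0.10653286 0.2220991 ] [-9.46834305 -2.41987634  6.82180668] 0.01408505945802192
```

View pics/c7.png

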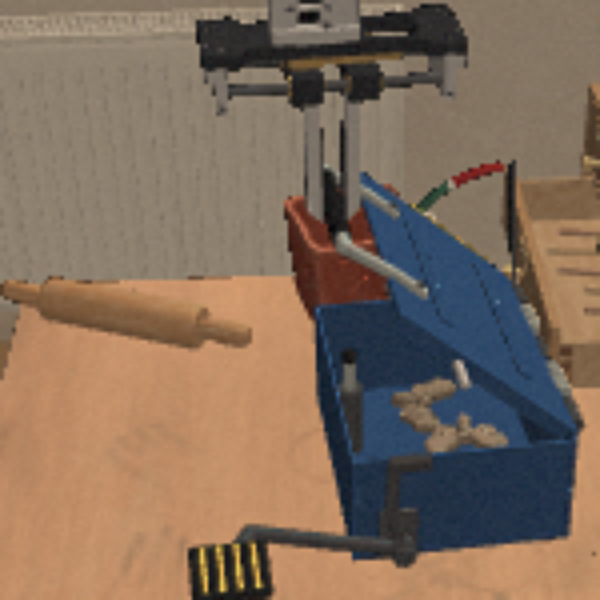

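The bar is still held and the lid is at about 0.76 rad. The wrist force points outward along the lid, so the path runs about 4 mm inside the arc; I'll correct for that and go on past the balance point.

Request:
step_arm(increments=[[[0.5,0.1,1.0,0,0],[1.3,0.1,1.8,0,0],[2.1,0.2,2.5,0,0],[3.1,0.3,3.2,0,0],[4.0,0.4,3.85,0,0],[4.8,0.5,4.35,0,0],[5.5,0.5,4.75,0,0],[6.2,0.6,5.1,0,0],[6.9,0.7,5.45,0,0],[7.4,0.7,5.65,0,0],[7.4,0.7,5.65,0,0],[7.4,0.7,5.65,0,0]]])

```text
time_s: 8.7
eef_pos: [0.6614, 0.1142, 0.278]
ee_rot: [0.001, 0.671, 0.741, 0.0]
wrist_force: [-2.8, -0.6, 6.6]
gripper_width: 0.0142
gripper_force: 20.0
```

```bash
python3 - <<'E'
from h import *
s=manip.read_state();print(s["eef_pos"],s["wrist_force"],s["gripper_width"])
a=manip.camera("side")[:,:,::-1][70:220,190:340];b=manip.camera("top")[:,:,::-1][130:230,150:270]
cv2.imwrite("pics/c8.png",np.hstack([cv2.resize(a,(400,400)),cv2.resize(b,(400,400))]))
E
```

```text
[0.66136663 0.11423719 0.27799672] [-2.75690811 -0.57781521  6.55364481] 0.014207661464305497
```

View pics/c8.png

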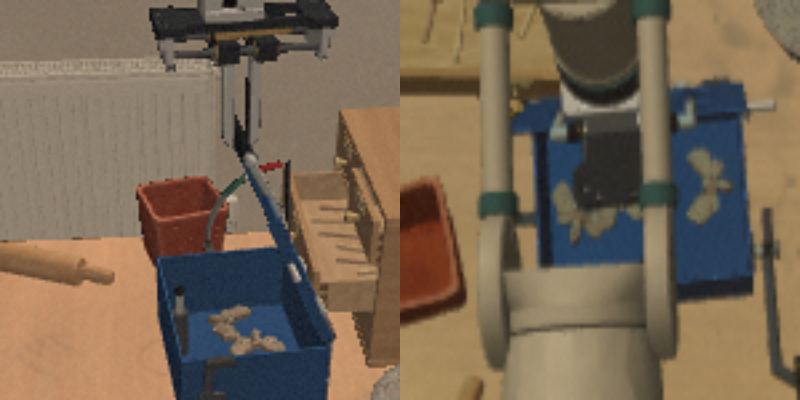

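The lid is held at about 1.17 rad, clearly past the mark. Now I'll bring it back to about 0.88 rad, slowly.

Request:
step_arm(increments=[[[-0.5,0,-0.1,0,0],[-1.2,-0.1,-0.4,0,0],[-2.0,-0.2,-0.8,0,0],[-2.7,-0.2,-1.15,0,0],[-3.5,-0.3,-1.65,0,0],[-4.4,-0.4,-2.3,0,0],[-5.1,-0.4,-2.8,0,0],[-5.6,-0.5,-3.2,0,0],[-5.7,-0.5,-3.25,0,0],[-5.7,-0.5,-3.25,0,0],[-5.7,-0.5,-3.25,0,0],[-5.7,-0.5,-3.25,0,0]]])

```text
time_s: 9.8
eef_pos: [0.6048, 0.1089, 0.2435]
ee_rot: [0.0, 0.671, 0.741, -0.0]
wrist_force: [2.4, -2.4, -4.8]
gripper_width: 0.0138
gripper_force: 20.0
```

```bash
python3 - <<'E'
from h import *
s=manip.read_state();print(s["eef_pos"],s["wrist_force"],s["gripper_width"],abs(s["qd"]).max())
a=manip.camera("side")[:,:,::-1][70:220,190:340];
cv2.imwrite("pics/c9.png",cv2.resize(a,(600,600),interpolation=cv2.INTER_CUBIC))
E
```

```text
[0.60478575 0.10894862 0.24353317] [ 2.41436992 -2.38615128 -4.78577647] 0.013838539767278663 0.00597821987543793
```

View pics/c9.png

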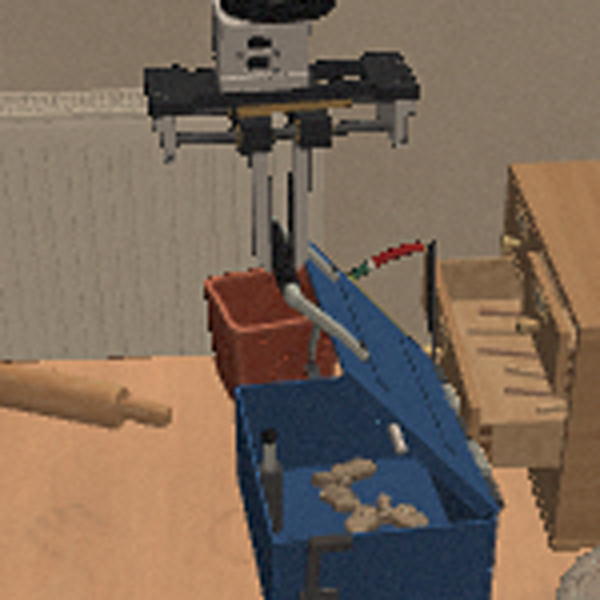

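The bar is held still with the lid at about 0.88–0.94 rad, inside the green part, and the pot hasn't moved. Handing in.

```bash
python3 -c "
from cell import manip
print(manip.finish_job())"
```

```text
the job is handed in; nothing more can be done
None
```

The job is handed in (no verdict came back): I pressed the pedal to its stop and released it, took the lid by its bar to about 1.17 rad, and ended holding it still at about 0.9 rad, in the green; angles are estimated from the arm's position.

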